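# Stop test on the jar roller mixer

## Task

Before the marbling class, test the mushroom stop of the jar roller mixer: press it fully down until it latches and let go of it for a moment, to see that it stays down by itself. Then reset it by turning its cap clockwise while it is down (do not pull it up), and let go so that it springs fully back up. Leave the speed dial, the jars and the tools around it as they are.

Things in the scene. Friction and masses are not known exactly. Their poses are not given: they have to be found in the camera images.
- mixer: Jar roller mixer, grey, fixed, 180 mm along its x, 300 mm along its y. Origin: centre of its underside, on the table; -x is its front, roughly facing the robot. Right end (y -150 to -30 mm): control block 70 mm high, carrying the mushroom stop at x -35, y -95 mm and a low dial behind. Left: two rollers with a jar on them (top 134 mm high) and an end plate 88 mm high.
- mushroom: Cap of the mushroom stop: black, round, axis upright, diameter 56 mm, 26 mm tall (straight rim 3 to 18 mm up, crown nearly flat over the middle 40 mm). Origin: centre of its underside, 26 mm above the control panel when up (96 mm above the table), 16 mm when latched. Below it a collar, 38 mm in diameter, 14 mm high. The panel is clear for 70 mm towards the dial and the jar.
- stop_top (a point): Centre of the mushroom's crown, 122 mm above the table when up and 112 mm when latched down.
- stop (a joint): How far the mushroom is pressed, m: 0 up, 0.010 fully down. It takes about 5 N; past half way it snaps down and stays there (latched). It is sprung up when unlatched.
- stop_turn (a joint): Turn of the mushroom's cap, rad, clockwise seen from above: 0 at rest, 1.0 at its stop; a weak spring returns it to 0. Turning the latched cap raises it by about 10 mm per rad; at about 0.55 rad it unlatches, and springs up as soon as it is free to rise.
- dial_mark (a point): End of the white mark on the mixer's speed dial (black, 34 mm in diameter, 14 mm high), 14 mm from the dial's axis. The dial stands about 93 mm behind the mushroom on the same panel and may be set anywhere.
- rolling_jar: Closed paint jar lying on the rollers, 68 mm in diameter, 110 mm long. Origin at its middle, y along it.
- pink_jar: Closed paint jar standing on the table, pink, 66 mm in diameter, 95 mm high. Origin: centre of its underside.
- blue_jar: Closed paint jar standing on the table, blue, 66 mm in diameter, 95 mm high. Origin: centre of its underside.
- cup: Light green cup standing on the table, 76 mm wide, 100 mm high. Origin: centre of its underside.
- awl_a: Marbling awl lying on the table, brown wooden handle 105 mm long and a 85 mm needle along its x; 18 mm wide. Origin at the handle's end by the needle.
- awl_b: A second marbling awl, darker handle, same sizes.
- comb: Marbling comb lying on the table: wooden bar 170 mm along its y, 30 mm wide, 14 mm thick, with a row of pins to its x.

How it is judged:
On the way, in this order (a step that is already met when the one before it is completed fails the run):
1. the mushroom is latched down (at least 8 mm) with nothing of the robot touching it, for 0.3 s (value of joint stop above 0.008 m and contact force between each of the fingers, the arm and mushroom below 0.1 N), for 0.3 s.
2. the cap is turned clockwise by 0.25 rad or more while it is still down (more than 3.5 mm) (value of joint stop_turn above 0.25 rad and value of joint stop above 0.0035 m).
At the end, for the whole second after the job is handed in: The mushroom is fully up again (pressed by less than 2 mm) and its cap has returned to rest (within 0.15 rad), after having been latched and turned; the speed dial's mark is within 6 mm and every jar, cup and tool within 30 mm of where it started (value of joint stop below 0.002 m and value of joint stop_turn below 0.15 rad); the robot touches nothing.
It fails at once if the speed dial is turned (its mark moves by more than 6 mm) (distance of dial_mark from where it was at the start of the episode above 0.006 m).
It fails at once if a jar, the cup, an awl or the comb is moved by more than 30 mm (distance of any of rolling_jar, pink_jar, blue_jar, cup, awl_a, awl_b, comb from where it was at the start of the episode above 0.03 m).
It also fails if it takes over 40 s, if anything falls off the work surface, if the arm or the gripper's body presses on something with over 40 N, if the wrist force passes 120 N, or if a joint passes its speed limit or range.

## Robot

A 7-joint arm with a two-finger parallel gripper is mounted at the origin on the work surface. World frame = base frame: x ahead of the robot, y to its left, z up, the work surface at z = 0. Lengths are in m, angles in rad, forces in N, time in s.
With the tool pointing down it reaches from about 0.4 to 0.85 m from the base axis. Payload 4.5 kg.
Tool frame: the origin (TCP) lies midway between the tips of the shut fingers; the grasp point (between the pads) lies 19 mm behind it; z points along the fingers, y is the direction in which the jaws open and shut (so a half turn about z gives the same grasp; the last joint's range is limited). The gripper opens to 88 mm and grips with 3 to 60 N. Pads are 18 mm wide; open, the fingers measure 123 mm over their backs; the gripper's body (75 mm by 187 mm) begins 45 mm behind the grasp point.
Start: joints at [-1.249, 0.689, -0.195, 1.565, 0.157, 0.902, -0.215], TCP at [0.177, 0.599, 0.239] pointing down, gripper open.
Joint ranges: [-3.01, 3.01], [-0.46, 2.08], [-1.47, 1.51], [0.13, 2.56], [-1, 4.14], [0.04, 2.09], [-2.66, 2.66]. Speed limits (rad/s): [2.57, 2.57, 3.14, 3.14, 3.14, 3.14, 3.14].

## Interface

Orientations are given as a unit quaternion [x, y, z, w].
In Python, from plant import get_state, snapshot, finish_job, find_in gives the robot as it stands.
- The arm moves only by the shell command python3 -m creep 'ROWS' [OPENING] [FORCE]. ROWS is JSON, one flat list of numbers, 6 for each row, row after row: the shift along the tool's x, y, z in mm, then the turn, a rotation vector about the tool's x, y, z in degrees. In form: [tx, ty, tz, wx, wy, wz, tx, ty, tz, wx, wy, wz, ...]. A call has 1 to 5 rows; each row shifts and turns the pose as measured when the row begins, along the tool's axes as they then stand; what a row does not reach is not made up. A row lasts 1/12 s, in which the tool goes at most 41.7 mm and 7.16 degrees, less where a joint would pass 70% of its speed; a pose out of reach is approached as far as the arm can. A call is refused whole if a number of a shift passes 41.7 or a number of a turn 7.16, either way. A call with a gripper value outside its range is refused whole. OPENING is the finger opening in mm, from 0 to 88.1, set as the call begins (- or left out, the last holds). The fingers move at their own pace and stop on an object; FORCE is the grip in N (left out, the last holds). Time passes only in rows, so rows that do not move let the fingers close. It gives the time, the measured TCP pose, the force and the opening at its end, in the units of the state.
- get_state(): the state, without advancing time (a new reading comes with each control period).
- snapshot(name): name is "side" or "top"; returns a dict with "color" (420x560x3 uint8, red, green, blue), "intrinsics" (3x3 intrinsics, pixels), "extrinsics" (4x4, takes a point from world to camera coordinates). Camera axes: x right, y down, z forward; pixel columns grow to the right and rows downward; lengths in m; the calibration is good to about 2 mm. A picture is of the moment at which its call begins. There is no depth.
- finish_job(): hands the job in, once; it reports no verdict.
Trained networks look in the newest picture that a camera, given by its name, has taken for a name from the list of things; names that differ only in an ending like _2 or _b are one class to them, and where a whole thing is asked for, a point or a joint stands for the part that bears it (a point fixed in the world has none). Each returns a list of dicts, best first, with "score" (0 to 1); they miss things now and then, are a little off and sometimes report something else, mostly with a low value. They report only what shows in the picture. A call takes as long as a camera call.
- find_in(thing, camera): "xy" ([column, row] in pixels, amid what is visible of it).
The state is a dict: "clock": time; "q": joint angles; "qd": joint speeds; "joint_torque": joint torques, N m; "tool_pos": TCP position; "eef_rot": TCP orientation; "contact_force": force on the tool from outside, world axes, zero at the start; "moment": the same for the moment, N m; "opening": opening from 0.0 (shut) to 1.0 (fully open).
Only numpy, scipy, OpenCV 4.12 (cv2) and the standard library are available. Lean on these libraries where they do the work, as an engineer would, in place of code of your own. Each camera call takes 0.05 s, during which the arm holds its last target.

## Working session

There is one attempt and no reset: what is moved stays moved. The work goes in short steps, Python scripts to look and compute and a shell command to move; the robot and the scene stay as the last step left them, time stands still between calls to the robot, and variables do not carry over. Pictures are saved under pics/ and viewed, and the job is handed in when it is done.

```bash
mkdir -p pics; ls; cat > h.py <<'E'
import numpy as np,cv2
from plant import get_state,snapshot,finish_job,find_in
from scipy.spatial.transform import Rotation as R
def ray(s,px):
    K=np.array(s["intrinsics"]);E=np.array(s["extrinsics"])
    d=np.linalg.inv(K)@np.array([px[0],px[1],1.]);Rm=E[:3,:3];t=E[:3,3]
    return -Rm.T@t,Rm.T@d
def atz(s,px,z):
    c,d=ray(s,px);return c+d*(z-c[2])/d[2]
def proj(s,p):
    E=np.array(s["extrinsics"]);q=np.array(s["intrinsics"])@(E[:3,:3]@np.array(p)+E[:3,3]);return q[:2]/q[2]
def save(s,n,sc=1):
    im=cv2.cvtColor(s["color"],cv2.COLOR_RGB2BGR);cv2.imwrite("pics/"+n+".png",cv2.resize(im,None,fx=sc,fy=sc,interpolation=cv2.INTER_CUBIC))
E
python3 - <<'E'
from h import *
np.set_printoptions(precision=4,suppress=True)
st=get_state();print(st)
for c in("top","side"):
    s=snapshot(c);save(s,c+"0",1.4)
    print(c,ray(s,(280,210)))
    for t in("mushroom","stop_top","dial_mark","rolling_jar","mixer","pink_jar","blue_jar","cup"):
        r=find_in(t,c)
        print(t,[(x["xy"],round(x["score"],2)) for x in r[:3]], [atz(s,x["xy"],.112 if 'm' in t else .05) for x in r[:1]])
E
```

```text
pics
{'clock': 0.0, 'q': array([-1.2492,  0.69  , -0.1945,  1.5664,  0.1573,  0.9025, -0.2151]), 'qd': array([-0.0003,  0.0007, -0.0003,  0.    , -0.0002,  0.0004, -0.    ]), 'joint_torque': array([  0.0003, -52.7547,  -1.2671, -15.343 ,  -0.0527,   0.0064,
         0.0002]), 'tool_pos': array([0.1772, 0.5987, 0.2379]), 'eef_rot': array([ 0.1434,  0.9897, -0.0009, -0.0001]), 'contact_force': array([ 0.5207, -0.0921, -0.0761]), 'moment': array([-0.0354, -0.0078, -0.0307]), 'opening': 0.9995036467416096}
top (array([0.4344, 0.1152, 1.2075]), array([ 0.1288,  0.0058, -0.9917]))
mushroom [([405.8, 252.3], 0.83)] [array([ 0.4905, -0.1549,  0.112 ])]
stop_top [([409.4, 248.5], 0.62)] [array([ 0.5026, -0.1786,  0.05  ])]
dial_mark [([403.9, 209.6], 0.75)] [array([ 0.5843, -0.1514,  0.112 ])]
rolling_jar [([337.5, 224.1], 0.85)] [array([ 0.5551, -0.0121,  0.05  ])]
mixer [([371.4, 235.7], 0.71)] [array([ 0.5249, -0.0798,  0.112 ])]
pink_jar [([271.8, 215.3], 0.57), ([405.8, 251.0], 0.33)] [array([0.5718, 0.1407, 0.05  ])]
blue_jar [([470.8, 241.9], 0.73), ([408.5, 249.6], 0.49)] [array([ 0.5213, -0.3209,  0.05  ])]
cup [([398.3, 166.8], 0.74)] [array([ 0.6942, -0.154 ,  0.05  ])]
side (array([0.3358, 0.767 , 0.7714]), array([ 0.2274, -0.6968, -0.6807]))
mushroom [([341.7, 148.3], 0.61), ([263.1, 148.5], 0.27)] [array([ 0.492 , -0.1511,  0.112 ])]
stop_top [([342.2, 149.5], 0.73)] [array([ 0.5043, -0.2329,  0.05  ])]
dial_mark [([300.7, 151.6], 0.46)] [array([ 0.5755, -0.1067,  0.112 ])]
rolling_jar [([297.5, 187.0], 0.55)] [array([ 0.5646, -0.0576,  0.05  ])]
mixer [([318.0, 197.8], 0.78)] [array([0.4959, 0.0311, 0.112 ])]
pink_jar [([260.1, 249.7], 0.9)] [array([0.5759, 0.1513, 0.05  ])]
blue_jar [([343.0, 125.8], 0.81), ([262.1, 148.3], 0.64)] [array([ 0.5277, -0.3366,  0.05  ])]
cup [([262.2, 148.6], 0.74)] [array([ 0.6914, -0.1676,  0.05  ])]
```

View pics/top0.png

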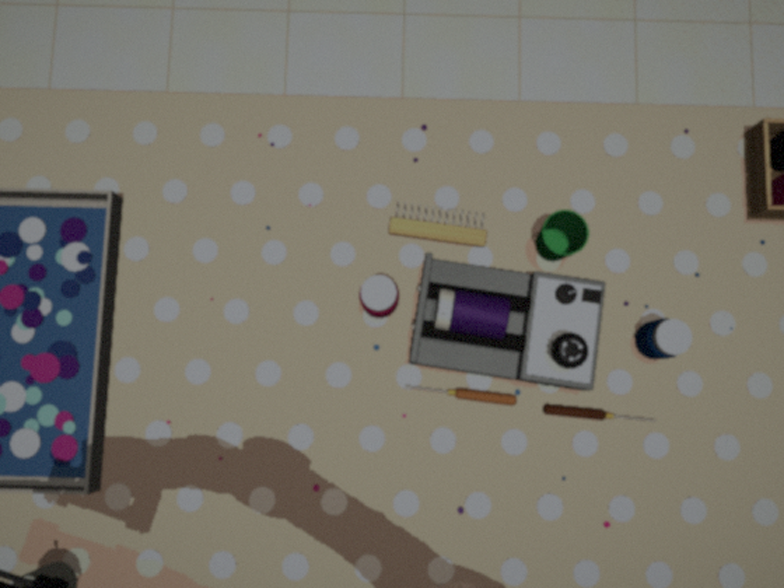

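View pics/side0.png

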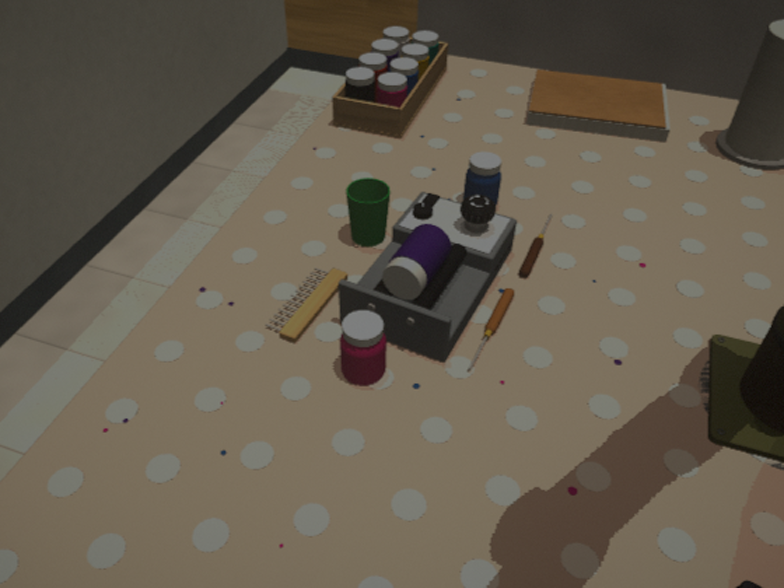

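The top picture shows the mixer with its control block on the right and the mushroom at about (570,349) in the scaled view. The dial is at (566,293), the green cup at (560,235) and the blue jar at (665,338). The side view shows the mushroom at (478,209), standing up.

```bash
cat > plan.py <<'E'
import sys,json
from h import *
# usage: plan x y z jawyaw_deg : rows (shift tool axes mm, wz deg) along straight line
def rows(target,yaw,n=5,step=38):
    st=get_state();p=st["tool_pos"]*1000;Rm=R.from_quat(st["eef_rot"])
    out=[]
    t=np.array(target)*1000
    # goal: tool pointing down with tool-y axis heading yaw (mod 180)
    y=np.radians(yaw)
    c=[R.from_matrix(np.array([[s*np.sin(y),s*np.cos(y),0],[-s*np.cos(y),s*np.sin(y),0],[0,0,-1]]).T@np.eye(3)) for s in (1,)]
    ty=np.array([np.cos(y),np.sin(y),0]);tz=np.array([0,0,-1.])
    best=None
    for s in(1,-1):
        G=R.from_matrix(np.c_[np.cross(s*ty,tz),s*ty,tz])
        rv=(Rm.inv()*G).as_rotvec()
        if best is None or np.linalg.norm(rv)<np.linalg.norm(best): best=rv
    rem=best
    for i in range(n):
        d=t-p;L=np.linalg.norm(d)
        if L>step:d=d*step/L
        a=np.linalg.norm(rem);w=rem*min(1,np.radians(7)/a) if a>0 else rem
        out.append(np.r_[Rm.inv().apply(d),np.degrees(w)])
        p=p+d;Rm=Rm*R.from_rotvec(w);rem=rem-w
    print("cur",np.round(st["tool_pos"],4),"left",np.round(t-p,1),np.round(np.degrees(rem),1),"q",np.round(st["q"],2),"t",round(st["clock"],2),"F",np.round(st["contact_force"],1),"op",round(st["opening"],3))
    print(",".join(f"{v:.1f}" if abs(v)>=.05 else "0" for r in out for v in r))
if __name__=="__main__":
    a=list(map(float,sys.argv[1:]));rows(a[:3],a[3],int(a[4]) if len(a)>4 else 5,a[5] if len(a)>5 else 38)
E
python3 - <<'E'
from h import *
np.set_printoptions(precision=4,suppress=True)
s=snapshot("top");d=snapshot("side")
for p in[(603,283),(592,388),(517,378),(530,272)]: print(atz(s,np.array(p)/1.4,.07))
for A,B in[((570,349),(478,209))]+[(find_in("mushroom","top")[0]["xy"],find_in("mushroom","side")[0]["xy"])]:
    k=1.4 if A[0]>500 else 1
    c1,d1=ray(s,np.array(A)/k);c2,d2=ray(d,np.array(B)/k)
    M=np.c_[d1,-d2];u=np.linalg.lstsq(M,c2-c1,rcond=None)[0];print(c1+d1*u[0],c2+d2*u[1])
im=lambda s,c,r:cv2.resize(cv2.cvtColor(s["color"],cv2.COLOR_RGB2BGR)[c[1]-r:c[1]+r,c[0]-r:c[0]+r],(380,380),interpolation=cv2.INTER_CUBIC)
cv2.imwrite("pics/crop0.png",np.hstack([im(s,(406,230),50),im(d,(340,150),50)]))
E
```

```text
[ 0.6089 -0.2234  0.07  ]
[ 0.4378 -0.2033  0.07  ]
[ 0.4508 -0.0826  0.07  ]
[ 0.6241 -0.1036  0.07  ]
[ 0.4977 -0.1604  0.1021] [ 0.494  -0.161   0.1021]
[ 0.492  -0.1521  0.1156] [ 0.4877 -0.1528  0.1156]
```

View pics/crop0.png

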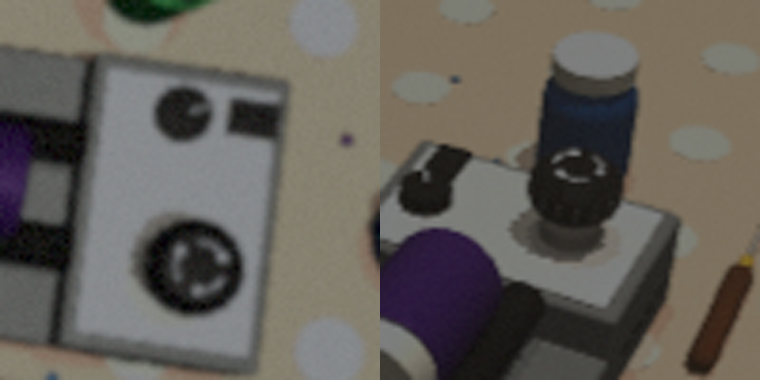

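```bash
python3 - <<'E'
from h import *
np.set_printoptions(precision=4,suppress=True)
s=snapshot("top");d=snapshot("side")
# crown ring centre
print(atz(s,(356+200/3.8,180+265/3.8),.122), atz(d,(290+580/3.8,100+166/3.8),.122))
# rim blob centre (z~.112)
print(atz(s,(356+193/3.8,180+266/3.8),.108), atz(d,(290+575/3.8,100+187/3.8),.109))
E
python3 plan.py 0.52 0.15 0.24 60
```

```text
[ 0.4956 -0.1586  0.122 ] [ 0.2793 -0.234   0.122 ]
[ 0.4958 -0.1581  0.108 ] [ 0.2788 -0.2308  0.109 ]Traceback (most recent call last):
  File "plan.py", line 27, in <module>
    a=list(map(float,sys.argv[1:]));rows(a[:3],a[3],int(a[4]) if len(a)>4 else 5,a[5] if len(a)>5 else 38)
                                    ~~~~^^^^^^^^^^^^^^^^^^^^^^^^^^^^^^^^^^^^^^^^^^^^^^^^^^^^^^^^^^^^^^^^^^
  File "plan.py", line 10, in rows
    c=[R.from_matrix(np.array([[s*np.sin(y),s*np.cos(y),0],[-s*np.cos(y),s*np.sin(y),0],[0,0,-1]]).T@np.eye(3)) for s in (1,)]
       ~~~~~~~~~~~~~^^^^^^^^^^^^^^^^^^^^^^^^^^^^^^^^^^^^^^^^^^^^^^^^^^^^^^^^^^^^^^^^^^^^^^^^^^^^^^^^^^^^^^^^^^^
  File "scipy/spatial/transform/_rotation.pyx", line 1143, in scipy.spatial.transform._rotation.Rotation.from_matrix
ValueError: Non-positive determinant (left-handed or null coordinate frame) in rotation matrix 0: [[ 0.8660254 -0.5        0.       ]
 [ 0.5        0.8660254  0.       ]
 [ 0.         0.        -1.       ]].
```

```bash
sed -i '/^    c=\[R/d' plan.py; python3 - <<'E'
from h import *
np.set_printoptions(precision=4,suppress=True)
d=snapshot("side")
print(atz(d,(290+200/3.8,100+166/3.8),.122),atz(d,(290+195/3.8,100+187/3.8),.109))
R0=R.from_quat(get_state()["eef_rot"]).as_matrix();print(R0)
E
python3 plan.py 0.52 0.15 0.24 60
```

```text
[ 0.4919 -0.1552  0.122 ] [ 0.4927 -0.1515  0.109 ]
[[-0.9589  0.2838  0.    ]
 [ 0.2838  0.9589  0.0001]
 [ 0.      0.0001 -1.    ]]
cur [0.1774 0.5993 0.2388] left [ 227.4 -298.2    0.8] [0. 0. 0.] q [-1.25  0.69 -0.19  1.57  0.16  0.9  -0.22] t 1.25 F [-0.5  0.8 -0. ] op 1.003
-30.7,-22.4,-0.1,0,0,7.0,-33.2,-18.5,-0.1,0,0,6.5,-35.1,-14.6,-0.1,0,0,0,-35.1,-14.6,-0.1,0,0,0,-35.1,-14.6,-0.1,0,0,0
```

```bash
python3 -m creep '[-30,-22,0,0,0,7,-33,-18,0,0,0,7,-35,-15,0,0,0,7,-37,-10,0,0,0,7,-38,-5,0,0,0,7]' 0 20; python3 plan.py 0.52 0.1 0.22 0
```

```text
clock: 1.67
tool_pos: [0.286, 0.4531, 0.2372]
eef_rot: [0.436, 0.9, 0.004, -0.006]
contact_force: [0.6, 0.4, 0.2]
opening: 0.644
cur [0.286  0.4531 0.2372] left [ 129.1 -194.8   -9.5] [-0.  -0.1  3.3] q [-1.06  0.57 -0.05  1.85  0.02  0.72 -0.45] t 1.67 F [0.6 0.4 0.2] op 0.644
-37.9,-3.1,1.0,0,-0.1,7.0,-38.0,1.5,1.1,0,-0.1,7.0,-37.5,6.1,1.2,0,-0.1,7.0,-36.5,10.6,1.3,0,-0.1,7.0,-34.9,15.0,1.4,0,-0.1,7.0
```

```bash
python3 -m creep '[-38,-3,1,0,0,7,-38,2,1,0,0,7,-38,6,1,0,0,7,-37,11,1,0,0,7,-35,15,1,0,0,7]'; python3 plan.py 0.5 -0.1 0.2 0
```

```text
clock: 2.08
tool_pos: [0.3959, 0.2867, 0.2309]
eef_rot: [0.692, 0.722, 0.005, -0.007]
contact_force: [0.7, 0.4, -0.1]
opening: 0.268
cur [0.3959 0.2867 0.2309] left [  54.9 -203.8  -16.3] [0. 0. 0.] q [-0.78  0.53  0.1   1.99 -0.11  0.62 -0.56] t 2.08 F [ 0.7  0.4 -0.1] op 0.268
-37.0,8.3,2.3,-0.2,-0.9,2.4,-36.6,9.8,2.9,0,0,0,-36.6,9.8,2.9,0,0,0,-36.6,9.8,2.9,0,0,0,-36.6,9.8,2.9,0,0,0
```

```bash
python3 -m creep '[-35,16,1,0,0,3,-35,16,1,0,0,0,-35,16,1,0,0,0]'; python3 plan.py 0.494 -0.156 0.17 0
```

```text
clock: 2.33
tool_pos: [0.4477, 0.1781, 0.2267]
eef_rot: [0.713, 0.701, 0.006, -0.006]
contact_force: [0.6, 0.4, 0.6]
opening: 0.044
cur [0.4477 0.1781 0.2267] left [  20.6 -148.5  -25.2] [0. 0. 0.] q [-0.53  0.52  0.09  2.02 -0.11  0.6  -0.37] t 2.33 F [0.6 0.4 0.6] op 0.044
-37.1,5.8,5.6,0,-1.0,-1.0,-37.1,5.1,6.3,0,0,0,-37.1,5.1,6.3,0,0,0,-37.1,5.1,6.3,0,0,0,-37.1,5.1,6.3,0,0,0
```

```bash
python3 -m creep '[-37,6,4,0,-1,0,-37,6,4,0,0,0,-37,6,4,0,0,0,-37,6,4,0,0,0,-37,5,4,0,0,0]'; python3 plan.py 0.494 -0.156 0.17 0
```

```text
clock: 2.75
tool_pos: [0.4787, -0.0154, 0.2068]
eef_rot: [0.713, 0.701, 0.004, 0.003]
contact_force: [1.1, -0.4, 0.2]
opening: 0.008
cur [ 0.4787 -0.0154  0.2068] left [0. 0. 0.] [0. 0. 0.] q [-0.1   0.55  0.06  2.05 -0.06  0.54 -0.02] t 2.75 F [ 1.1 -0.4  0.2] op 0.008
-36.5,4.5,9.5,0.5,-0.1,-1.0,-36.6,4.0,9.6,0,0,0,-36.6,4.0,9.6,0,0,0,-31.0,3.4,8.1,0,0,0,0,0,0,0,0,0
```

```bash
python3 -m creep '[-36,4,9,0.5,0,-1,-36,4,9,0,0,0,-36,4,9,0,0,0,-28,3,8,0,0,0,0,0,0,0,0,0]'; python3 plan.py 0.494 -0.156 0.135 0; python3 - <<'E'
from h import *
s=snapshot("top");d=snapshot("side")
im=lambda s,c,r:cv2.resize(cv2.cvtColor(s["color"],cv2.COLOR_RGB2BGR)[c[1]-r:c[1]+r,c[0]-r:c[0]+r],(380,380),interpolation=cv2.INTER_CUBIC)
cv2.imwrite("pics/crop1.png",np.hstack([im(s,(406,230),50),im(d,(340,150),50)]))
E
```

```text
clock: 3.17
tool_pos: [0.4945, -0.1682, 0.1708]
eef_rot: [0.711, 0.703, 0.001, 0.003]
contact_force: [0.4, 0.3, 0.7]
opening: 0.006
cur [ 0.4945 -0.1682  0.1708] left [0. 0. 0.] [0. 0. 0.] q [ 0.23  0.66  0.02  1.95 -0.02  0.53  0.24] t 3.17 F [0.4 0.3 0.7] op 0.006
12.3,-0.8,35.7,0.3,0.2,-0.6,0,0,0,0,0,0,0,0,0,0,0,0,0,0,0,0,0,0,0,0,0,0,0,0
```

View pics/crop1.png

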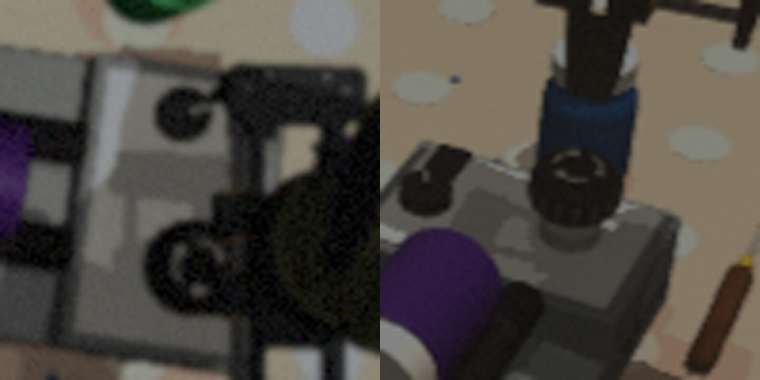

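The crops show the shut fingers above the mushroom and about 12 mm too far to the right. In the side crop their tip is at (598,95) and the cap is at (575,187). I'll correct that and then press.

```bash
python3 -m creep '[12,-1,12,0,0,-0.5,0,0,12,0,0,0,0,0,8,0,0,0,0,0,0,0,0,0]'; python3 plan.py 0.494 -0.156 0.125 0 5 5
```

```text
clock: 3.6
tool_pos: [0.4961, -0.1425, 0.1403]
eef_rot: [0.702, 0.712, 0.005, 0.002]
contact_force: [0.6, 0.1, -0.2]
opening: 0.005
cur [ 0.4961 -0.1425  0.1403] left [0. 0. 0.] [0. 0. 0.] q [ 0.19  0.7   0.    2.   -0.02  0.44  0.23] t 3.6 F [ 0.6  0.1 -0.2] op 0.005
-3.3,-0.6,3.7,0.5,-0.3,0.8,-3.3,-0.5,3.7,0,0,0,-3.3,-0.5,3.7,0,0,0,-3.3,-0.5,3.7,0,0,0,-0.4,-0.1,0.4,0,0,0
```

```bash
python3 -m creep '[-5,0,0,0.4,0,0.4,-4,-1,0,0,0,0.4,-3,-1,0,0,0,0,0,0,0,0,0,0,0,0,0,0,0,0]'; python3 plan.py 0.494 -0.156 0.125 0 5 5
```

```text
clock: 4.02
tool_pos: [0.4955, -0.1528, 0.1422]
eef_rot: [0.706, 0.708, 0.003, -0.0]
contact_force: [-0.3, 0.4, -0.2]
opening: 0.006
cur [ 0.4955 -0.1528  0.1422] left [0. 0. 0.] [0. 0. 0.] q [ 0.21  0.7   0.    1.98 -0.02  0.45  0.23] t 4.02 F [-0.3  0.4 -0.2] op 0.006
-0.9,-0.5,4.9,0.2,-0.3,0.2,-0.9,-0.4,4.9,0,0,0,-0.9,-0.4,4.9,0,0,0,-0.5,-0.2,2.5,0,0,0,0,0,0,0,0,0
```

```bash
python3 -m creep '[-1,-1,5,0.2,0,0,-1,0,5,0,0,0,-1,0,5,0,0,0,0,0,3,0,0,0]'; python3 -m creep '[0,0,3,0,0,0,0,0,3,0,0,0]';python3 -m creep '[0,0,3,0,0,0,0,0,3,0,0,0]'
```

```text
clock: 4.35
tool_pos: [0.4951, -0.1568, 0.1238]
eef_rot: [0.707, 0.708, 0.003, -0.0]
contact_force: [0.1, 0.5, 0.0]
opening: 0.004
clock: 4.52
tool_pos: [0.4952, -0.1569, 0.1174]
eef_rot: [0.707, 0.708, 0.003, -0.001]
contact_force: [-1.4, -0.8, 4.3]
opening: 0.004
clock: 4.68
tool_pos: [0.4954, -0.1569, 0.1114]
eef_rot: [0.707, 0.707, 0.003, -0.0]
contact_force: [-6.4, 1.6, 46.5]
opening: 0.005
```

```bash
python3 -m creep '[0,0,-10,0,0,0,0,0,-15,0,0,0,0,0,-20,0,0,0,0,0,0,0,0,0,0,0,0,0,0,0]' 88; python3 -m creep '[0,0,-5,0,0,0,0,0,0,0,0,0,0,0,0,0,0,0,0,0,0,0,0,0,0,0,0,0,0,0]'; python3 - <<'E'
from h import *
s=snapshot("top");d=snapshot("side")
im=lambda s,c,r:cv2.resize(cv2.cvtColor(s["color"],cv2.COLOR_RGB2BGR)[c[1]-r:c[1]+r,c[0]-r:c[0]+r],(380,380),interpolation=cv2.INTER_CUBIC)
cv2.imwrite("pics/crop2.png",np.hstack([im(s,(406,230),50),im(d,(340,150),50)]))
E
python3 plan.py 0.494 -0.156 0.13 0 5 12
```

```text
clock: 5.1
tool_pos: [0.4947, -0.1567, 0.1563]
eef_rot: [0.707, 0.708, 0.002, -0.001]
contact_force: [-1.0, 0.6, -1.0]
opening: 0.362
clock: 5.52
tool_pos: [0.4934, -0.1562, 0.159]
eef_rot: [0.706, 0.708, 0.001, -0.003]
contact_force: [0.6, -0.1, -0.1]
opening: 0.735
cur [ 0.4935 -0.1562  0.1591] left [0. 0. 0.] [0. 0. 0.] q [ 0.22  0.67  0.01  1.97 -0.02  0.51  0.24] t 5.62 F [ 0.2 -0.5  0.9] op 0.829
0,0.2,12.0,-0.2,-0.3,0.1,0.1,0.2,12.0,0,0,0,0,0.1,5.1,0,0,0,0,0,0,0,0,0,0,0,0,0,0,0
```

View pics/crop2.png

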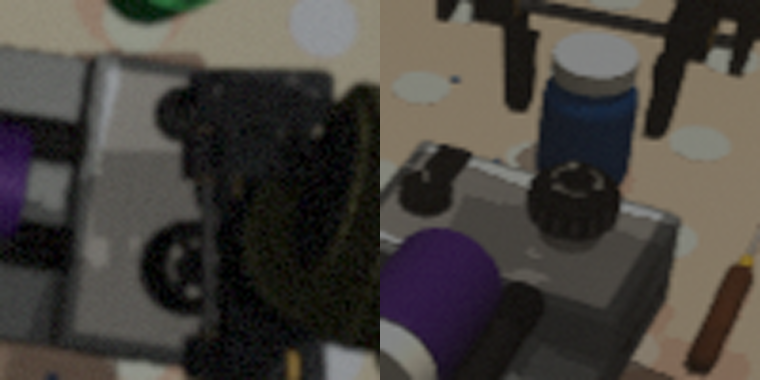

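The side crop shows the cap staying down by itself: its crown is now at row 178, against 166 before. The fingers are opening above it. Next I'll descend around the rim.

```bash
python3 -m creep '[0,0,6,0,0,0,0,0,8,0,0,0,0,0,10,0,0,0,0,0,10,0,0,0]'; python3 plan.py 0.495 -0.156 0.087 0 5 12
```

```text
clock: 5.95
tool_pos: [0.4946, -0.1564, 0.1238]
eef_rot: [0.706, 0.708, 0.002, -0.002]
contact_force: [-0.1, 0.9, 0.5]
opening: 1.0
cur [ 0.4946 -0.1564  0.1238] left [0. 0. 0.] [0. 0. 0.] q [ 0.22  0.73  0.    1.99 -0.02  0.42  0.24] t 5.95 F [-0.1  0.9  0.5] op 1.0
0.1,0.1,12.0,0,-0.3,0.1,0.1,0.1,12.0,0,0,0,0.1,0.1,12.0,0,0,0,0,0,0.8,0,0,0,0,0,0,0,0,0
```

```bash
python3 -m creep '[0,0,10,0,-0.3,0,0,0,10,0,0,0,0,0,9,0,0,0,0,0,5,0,0,0]'; python3 -m creep '[0,0,0,0,0,0,0,0,0,0,0,0,0,0,0,0,0,0]' 50 12; python3 - <<'E'
from h import *
s=snapshot("top");d=snapshot("side")
im=lambda s,c,r:cv2.resize(cv2.cvtColor(s["color"],cv2.COLOR_RGB2BGR)[c[1]-r:c[1]+r,c[0]-r:c[0]+r],(380,380),interpolation=cv2.INTER_CUBIC)
cv2.imwrite("pics/crop3.png",np.hstack([im(s,(406,230),50),im(d,(340,150),50)]))
E
python3 plan.py 0.495 -0.156 0.087 0 1 12
```

```text
clock: 6.28
tool_pos: [0.4933, -0.1559, 0.0845]
eef_rot: [0.706, 0.708, -0.001, -0.001]
contact_force: [0.1, 0.6, -0.7]
opening: 1.001
clock: 6.53
tool_pos: [0.4923, -0.1556, 0.0826]
eef_rot: [0.706, 0.708, -0.001, -0.003]
contact_force: [0.5, 0.0, 0.0]
opening: 0.797
cur [ 0.4925 -0.1557  0.0829] left [0. 0. 0.] [0. 0. 0.] q [ 0.21  0.81  0.01  2.01 -0.01  0.33  0.23] t 6.63 F [ 0.2 -0.1 -0.2] op 0.708
-0.3,2.5,-4.1,-0.3,-0.1,0.1
```

View pics/crop3.png

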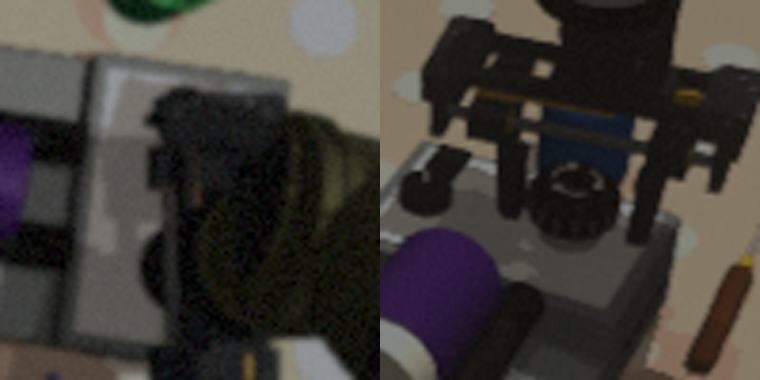

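The fingers stand on either side of the still-latched cap, with tips at (510,212) and (640,238). I'll close on the rim.

```bash
python3 -m creep '[0,2,-2,0,0,0,0,0,0,0,0,0,0,0,0,0,0,0,0,0,0,0,0,0]' 50 12; python3 plan.py 0.495 -0.156 0.086 0 1 12
```

```text
clock: 6.97
tool_pos: [0.4956, -0.1557, 0.0856]
eef_rot: [0.706, 0.708, -0.001, -0.001]
contact_force: [0.3, 0.2, -4.4]
opening: 0.629
cur [ 0.4956 -0.1557  0.0856] left [0. 0. 0.] [0. 0. 0.] q [ 0.21  0.8   0.01  2.   -0.01  0.34  0.23] t 6.97 F [ 0.3  0.2 -4.4] op 0.629
-0.3,-0.6,-0.4,-0.2,-0.1,0.1
```

```bash
python3 -m creep '[0,0,1,0,0,5,0,0,-0.5,0,0,7,0,0,-1,0,0,7]'; python3 plan.py 0.495 -0.156 0.086 -20 1 12
```

```text
clock: 7.22
tool_pos: [0.4965, -0.156, 0.0874]
eef_rot: [0.816, 0.578, 0.0, -0.001]
contact_force: [0.7, -0.3, -0.1]
opening: 0.625
cur [ 0.4965 -0.156   0.0874] left [0. 0. 0.] [0. 0. 0.] q [ 0.17  0.8   0.07  2.01 -0.16  0.34  0.04] t 7.22 F [ 0.7 -0.3 -0.1] op 0.625
-0.5,-1.4,1.4,0,-0.1,0.6
```

```bash
python3 -m creep '[0,0,-1,0,0,7,0,0,-1,0,0,7,0,0,-1,0,0,6]'; python3 plan.py 0.495 -0.156 0.086 -40 1 12
```

```text
clock: 7.47
tool_pos: [0.4974, -0.1564, 0.0918]
eef_rot: [0.907, 0.422, 0.001, 0.0]
contact_force: [0.7, -1.6, -1.3]
opening: 0.622
cur [ 0.4974 -0.1564  0.0918] left [0. 0. 0.] [0. 0. 0.] q [ 0.13  0.8   0.15  2.01 -0.32  0.35 -0.17] t 7.47 F [ 0.7 -1.6 -1.3] op 0.622
-1.2,-2.1,5.8,0.1,-0.1,-0.1
```

```bash
python3 -m creep '[0,0,-1,0,0,5,0,0,0,0,0,0]'; python3 -m creep '[0,0,0,0,0,0,0,0,0,0,0,0,0,0,0,0,0,0,0,0,0,0,0,0,0,0,0,0,0,0]' 88; python3 plan.py 0.495 -0.156 0.15 -45 5 12
```

```text
clock: 7.63
tool_pos: [0.4976, -0.1566, 0.0937]
eef_rot: [0.926, 0.378, 0.002, 0.001]
contact_force: [-1.3, -0.9, 1.8]
opening: 0.63
clock: 8.05
tool_pos: [0.4982, -0.1564, 0.0944]
eef_rot: [0.924, 0.382, 0.002, 0.001]
contact_force: [0.2, 0.4, 0.9]
opening: 0.977
cur [ 0.4982 -0.1564  0.0944] left [0. 0. 0.] [0. 0. 0.] q [ 0.12  0.8   0.17  2.01 -0.36  0.36 -0.22] t 8.05 F [0.2 0.4 0.9] op 0.977
-0.4,-0.5,-12.0,0.2,-0.2,0,-0.4,-0.5,-12.0,0,0,0,-0.4,-0.5,-12.0,0,0,0,-0.4,-0.5,-12.0,0,0,0,-0.3,-0.3,-7.6,0,0,0
```

```bash
python3 -m creep '[0,0,-5,0,0,0,0,0,-12,0,0,0,0,0,-20,0,0,0,0,0,-25,0,0,0,0,0,-25,0,0,0]'; python3 -m creep '[0,0,-20,0,0,0,0,0,-10,0,0,0,0,0,0,0,0,0,0,0,0,0,0,0]';python3 - <<'E'
from h import *
s=snapshot("top");d=snapshot("side")
im=lambda s,c,r:cv2.resize(cv2.cvtColor(s["color"],cv2.COLOR_RGB2BGR)[c[1]-r:c[1]+r,c[0]-r:c[0]+r],(380,380),interpolation=cv2.INTER_CUBIC)
cv2.imwrite("pics/crop4.png",np.hstack([im(s,(406,230),50),im(d,(340,150),50)]))
save(d,"side4",1.4)
E
```

```text
clock: 8.47
tool_pos: [0.4941, -0.1555, 0.1805]
eef_rot: [0.924, 0.383, -0.002, -0.003]
contact_force: [0.0, -0.3, 0.1]
opening: 0.998
clock: 8.8
tool_pos: [0.4963, -0.1568, 0.2179]
eef_rot: [0.924, 0.383, 0.002, -0.0]
contact_force: [-0.0, -0.3, 0.4]
opening: 0.998
```

View pics/crop4.png

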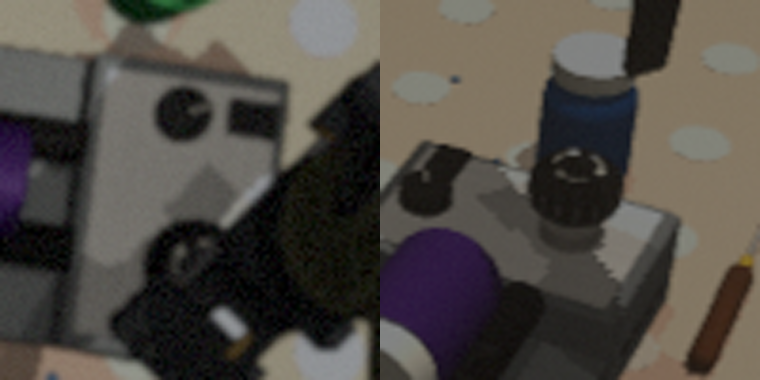

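View pics/side4.png

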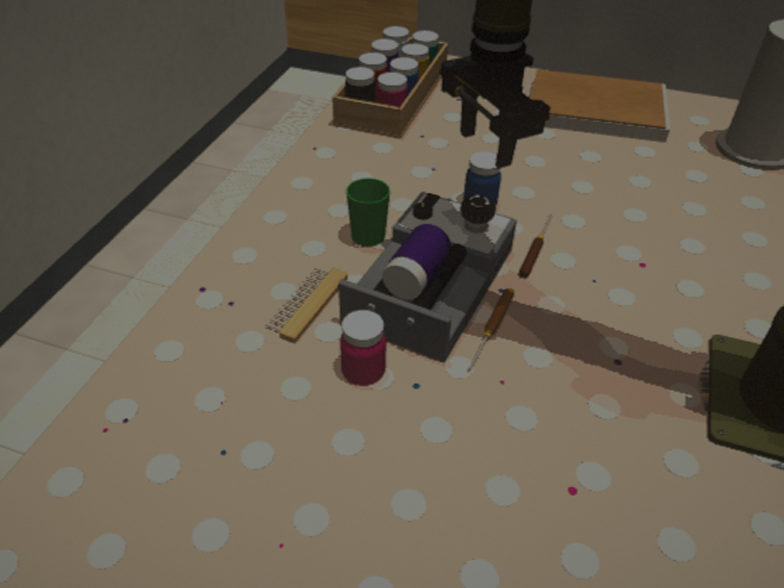

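The crown is back at row 166 in the side crop, the same as at the start. The ring marks on it look as they did at first, and the dial mark, jars, cup and tools look unmoved. The open gripper hangs clear above.

```bash
python3 -c "
from h import *
print(finish_job())"
```

```text
the job is handed in; nothing more can be done
None
```

The mushroom stop was tested and reset, and the job was handed in about 9 s in; `finish_job` gives no verdict.

- **Press:** I pushed the cap down with the shut fingers until it bottomed out. The force peaked at about 46 N through the fingertips at the bottom. I then lifted clear for well over 0.3 s, and the pictures showed the cap staying down by itself.
- **Reset:** I gripped the rim, turned it about 45° clockwise, raised the tool about as fast as the cap lifts, and then opened the fingers and withdrew. The gripper's pull on the cap read about 4 N at first contact; I eased it off before turning, and it stayed below 2 N in the readings during the turn.
- **Last checks:** In the side picture the crown is back at its starting height, and its ring marks look as they did before. The dial mark, jars, cup, awls and comb show no visible movement. The open gripper is about 10 cm above the cap, and the force reading is near zero.

The joint values of the stop cannot be read directly, so its latching and return were judged only from the pictures and the tool's position and force readings. No check failed. My estimates of the mushroom's position from the two cameras differed by about 4 mm, which the grip's clearance covered.

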